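# Press a stick-on cabinet catch with a sprung push gauge

## Robot

A 6-joint arm with a two-finger parallel gripper is mounted at the origin on the work surface. World frame = base frame: x ahead of the robot, y to its left, z up, the work surface at z = 0. Lengths are in m, angles in rad, forces in N, time in s.
With the tool pointing down it reaches from about 0.35 to 0.975 m from the base axis. Payload 17.4 kg.
Tool frame: the origin (TCP) lies between the finger pads; the fingertips stand 17 mm ahead of it and the grasp point (between the pads) lies 2 mm behind it; z points along the fingers, y is the line along which they close (so a half turn about z gives the same grasp; the last joint's range is limited). The gripper opens to 85 mm and grips with 20 to 120 N. Pads are 22 mm wide; open, the fingers measure 114 mm over their backs; the gripper's body (76 mm by 85 mm) begins 54 mm behind the grasp point. The pads swing forward as they close: fully open they stand 13 mm farther back than shut.
Start: joints at [-1.277, 0.116, 1.442, -0, 1.584, -0.038], TCP at [0.22, -0.638, 0.219] pointing down, gripper open.
Joint ranges: [-2.83, 2.83], [-0.83, 2.19], [0.07, 2.5], [-1.14, 4.28], [0.01, 3], [-2.97, 2.97]. Speed limits (rad/s): [1.89, 1.89, 2.22, 3.14, 3.14, 3.14].

## Interface

Orientations are given as a unit quaternion [w, x, y, z].
In Python, from bench import * gives the robot as it stands. The module is installed in compiled form; this text tells all that it offers.
- The arm moves only by the tool drive_tool, never from a script. Its argument "deltas" is text: rows parted by semicolons, each of 6 numbers parted by spaces: the shift along the tool's x, y, z normalised to -1 to 1, where 1 is 0.3 m, then the turn, a rotation vector about the tool's x, y, z normalised to -1 to 1, where 1 is 90 degrees. In form: x y z wx wy wz; .... A call has 1 to 12 rows; each row is the pose to reach, as a shift and turn from the pose commanded when the call began, along the tool's axes at that moment; what a row does not reach only later rows make up. A row lasts 1/10 s, in which the tool goes at most 50 mm and 8.59 degrees, less where a joint would pass 70% of its speed; a pose out of reach is approached as far as the arm can. A call with a number of a shift or a turn outside -1 to 1 is refused whole. A call with a gripper value outside its range is refused whole. "fingers" is the closure, from 0 (fully open) to 1 (shut), set as the call begins (left out, the last holds). The fingers move at their own pace and stop on an object; the grip force is fixed at half the most. Time passes only in rows, so rows that repeat a pose let the fingers close. It gives the time, the measured TCP pose, the force, the opening and the grip force at its end, in the units of the state.
- read_state(): the state, without advancing time (a new reading comes with each control period).
- grab_frame(name): name is "scene" or "top"; returns the picture (400x640x3 uint8, red, green, blue); there is no depth.
- camera_params(name): a dict with "fx", "fy", "cx", "cy" (pixels), "xyz" and "orientation" of the camera in the world. Camera axes: x right, y down, z forward; pixel columns grow to the right and rows downward; lengths in m; the calibration is good to about 2 mm. A picture is of the moment at which its call begins. camera_params takes no time and is no camera call.
- hand_in(): hands the job in; it is judged then, once.
Trained networks look in the newest picture that a camera, given by its name, has taken for a name from the list of things; names that differ only in an ending like _2 or _b are one class to them, and where a whole thing is asked for, a point or a joint stands for the part that bears it (a point fixed in the world has none). Each returns a list of dicts, best first, with "confidence" (0 to 1); they miss things now and then, are a little off and sometimes report something else, mostly with a low value. They report only what shows in the picture. A call takes as long as a camera call. They do not tell look-alikes from the thing itself.
- boxes_of(name, camera): "xyz" ([x, y, z] in m, in world coordinates, good to about 4 mm: the middle of the surface that is visible of it).
The state is a dict: "time": time; "qpos": joint angles; "qvel": joint speeds; "tau": joint torques, N m; "eef_pos": TCP position; "eef_rot": TCP orientation; "contact_force": force on the tool from outside, world axes, zero at the start; "moment": the same for the moment, N m; "width": opening from 0.0 (shut) to 1.0 (fully open); "grip_force": force on a finger pad.
Only numpy, scipy, OpenCV 4.12 (cv2) and the standard library are available. Lean on these libraries where they do the work, as an engineer would, in place of code of your own. Each camera call takes 0.05 s, during which the arm holds its last target. There are 200 camera calls.

## Task

The small white cabinet lies on its back with its two doors standing part-way up, and the stick-on magnetic catch inside needs pressing down while its pad takes hold. Lift the spring-tipped push gauge out of its wooden stand, lower it between the doors without knocking them, and hold it upright with its tip on the round mark in the middle of the catch, pressing gently so that the plunger is about half-way in and never driven hard. Finish while still gripping the gauge and pressing like that, with nothing let go or put down, and leave the other things on the mat where they are.

Things in the scene. Friction and masses are not known exactly. Their poses are not given: they have to be found in the camera images.
- gauge_grip (a point): Centre of the handle of the push gauge, a loose upright tool (100 g) standing in the stand's hole. Handle: aluminium cylinder, 18 mm diameter, 60 mm long; z runs along the tool, away from the tip. Below the handle: steel barrel, 10 mm diameter, 45 mm long, then the thin sprung plunger; its tip at rest is 100 mm below this point. The handle's lower end rests on the stand; 70 mm of lift frees the tip.
- gauge_tip (a point): Centre of the end face of the gauge's plunger, a black rubber foot of 8.4 mm diameter. 100 mm from the handle's centre with the plunger out, 86 mm with it fully in.
- plunger (a joint): How far the gauge's plunger is pressed in (m): 0 is fully out, 0.014 fully in (a hard stop). Spring: about 1.2 N starts it moving, then 0.2 N more per mm (2.6 N at half-way, 4 N fully in).
- stand_top (a point): Centre of the top face of the fixed light-wood stand, a block 60 x 60 x 85 mm with an upright through hole (13 mm diameter) that holds the gauge. z points up, x and y along its sides. The stand and the dish may stand in each other's places.
- cab: Small white plastic cabinet fixed lying on its back, open side up: 190 mm (its x) x 200 (y) x 90 high, walls 6. Origin: centre of its underside, z up. A 12 mm partition runs along x at y = 0, its upper edge 60 mm above the origin, with the catch on it. The doors hinge on lines along x at y = +100 and -100 mm, 90 mm above the origin, and reach at most 200 mm above the table.
- door_left_edge (a point): Middle of the free edge of the cabinet's left door (its +y side), a panel 190 mm along x, 98 mm from hinge to free edge and 5 mm thick. The two free edges bound the gap that the gauge goes down through (90 mm wide or more). The hinge is lightly stiff: the door stays where it is but a knock moves it.
- door_right_edge (a point): Middle of the free edge of the right door (the cabinet's -y side), like the left door.
- door_left (a joint): Opening angle of the left door (rad): 0 shut (level), 1.57 standing straight up; it starts between 1.0 and 1.35.
- door_right (a joint): Opening angle of the right door (rad), likewise.
- mark (a point): Centre of the round mark, a flat steel disc of 14 mm diameter flush in the middle of the upper face of the catch. z points up. It lies 68 mm above the cabinet's origin height (72 mm above the table).
- catch: Magnetic catch: grey plastic block 50 (its x, along the partition) x 24 x 8 mm, fixed on the edge of the cabinet's partition, somewhere along its length. Origin at the centre of its underside.
- dish: Bystander: round white ceramic dish, 110 mm diameter, 28 mm high, loose. Origin at the centre of its underside.
- clip: Bystander: steel binder clip standing on its spine, about 41 x 26 x 41 mm, loose. Origin at the centre of its underside.
- triangle: Bystander: triangular orange plastic tangram piece, short sides 70 mm, 8 mm thick, loose. Origin on its underside near its middle.
- rhomboid: Bystander: four-sided slanted green plastic tangram piece, 90 x 30 mm over all, 8 mm thick, loose. Origin at the centre of its underside.
There are look-alikes about, which are no part of the job. What is meant by the part that bears gauge_grip is not pink or red, and is the smaller of those in its own colour.

How it is judged:
By the outcome, as a careful person would: the job done as asked, in the order asked, and still so for the second after the job is handed in, while the arm keeps its last pose, push and grip.
It also fails if it takes over 48 s, if anything falls off the work surface, if the arm or the gripper's body presses on something with over 40 N, if the wrist force passes 120 N, or if a joint passes its speed limit or range.

## Working session

There is one attempt and no reset: what is moved stays moved. The work goes in short steps, Python scripts to look and compute and a tool call to move; the robot and the scene stay as the last step left them, time stands still between calls to the robot, and variables do not carry over. Pictures are saved under pics/ and viewed, at most 10 in all, crops included, and the job is handed in when it is done.

Besides the shell and the picture viewer there is one more tool, called after "Emit:" in YAML: its name, and indented under it one key for each argument. drive_tool: Moves the arm, as the interface text tells. Scaled input: -1 to 1 covers 0.3 m each way for a shift and 90 degrees each way for a turn. Its arguments: {"type":"object","properties":{"deltas":{"type":"string"},"fingers":{"type":"number"}},"required":["deltas"]}

```bash
mkdir -p pics
python3 - <<'E'
from bench import *
import cv2,numpy as np
ims={}
for c in("scene","top"):
    im=grab_frame(c);cv2.imwrite(f"pics/{c}0.png",im[:,:,::-1]);p=camera_params(c);print(c,p)
for n in("gauge_grip","stand_top","mark","catch","cab","door_left_edge","door_right_edge","dish","gauge_tip","clip"):
    for c in("scene","top"):
        print(n,c,[(np.round(d["xyz"],3).tolist(),round(d["confidence"],2)) for d in boxes_of(n,c)[:4]])
s=read_state();print(s)
E
```

```text
scene {'fx': 397.5880242758744, 'fy': 397.5880242758744, 'cx': 322.92297332097934, 'cy': 198.4915057728969, 'xyz': array([ 1.167104  , -0.18721337,  0.73775075]), 'orientation': array([-0.35754236,  0.71973169,  0.53342654, -0.26382928])}
top {'fx': 461.2949780663262, 'fy': 461.2949780663262, 'cx': 324.4234599156667, 'cy': 204.18303358763845, 'xyz': array([0.31572279, 0.06496532, 1.40007174]), 'orientation': array([ 0.02525151, -0.70319541,  0.71018155, -0.02281975])}
gauge_grip scene [([0.524, 0.501, 0.13], 0.91), ([0.18, 0.323, 0.089], 0.53), ([0.465, 0.238, 0.13], 0.49)]
gauge_grip top [([0.375, 0.5, 0.15], 0.76), ([0.172, 0.327, 0.118], 0.64), ([0.454, 0.242, 0.148], 0.55), ([0.514, 0.498, 0.154], 0.55)]
stand_top scene [([0.477, 0.23, 0.066], 0.82)]
stand_top top [([0.449, 0.235, 0.092], 0.64)]
mark scene [([0.578, -0.079, 0.072], 0.54)]
mark top [([0.57, -0.08, 0.072], 0.73)]
catch scene [([0.577, -0.081, 0.071], 0.59)]
catch top [([0.567, -0.081, 0.073], 0.54)]
cab scene [([0.587, -0.089, 0.06], 0.57), ([0.581, -0.161, 0.147], 0.39)]
cab top [([0.572, -0.086, 0.067], 0.98)]
do
[... 479 characters left out ...]
 1.1, 'qpos': array([-1.27679804e+00,  1.16032219e-01,  1.44159830e+00, -1.15982724e-05,
        1.58404145e+00, -3.77991139e-02]), 'qvel': array([ 9.87474913e-06, -1.76446340e-04,  3.30788462e-04,  6.37324356e-04,
       -9.03049534e-04, -2.85004653e-04]), 'tau': array([ 2.65813331e-03, -7.31731653e+01, -6.32640910e+01, -7.13182089e-05,
        2.78196212e-04,  3.60996694e-05]), 'eef_pos': array([ 0.21986413, -0.63818446,  0.21858246]), 'eef_rot': array([-3.85955369e-05,  9.86270355e-01,  1.65138684e-01, -1.08178287e-05]), 'contact_force': array([ 0.08033123, -0.43955351,  0.30749653]), 'moment': array([ 0.01946118, -0.02621209, -0.01120302]), 'grip_force': 0.0, 'width': 1.0025103544678298}
```

View pics/scene0.png

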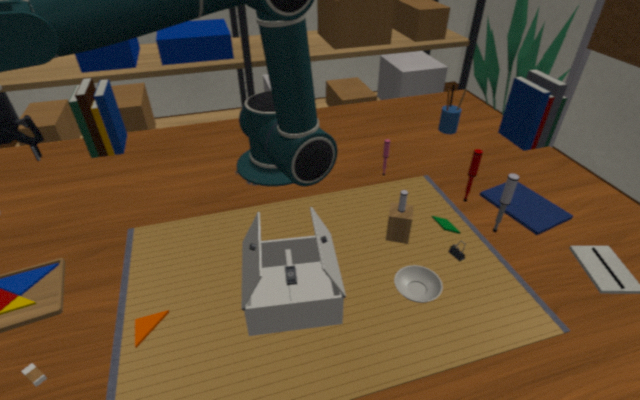

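View pics/top0.png

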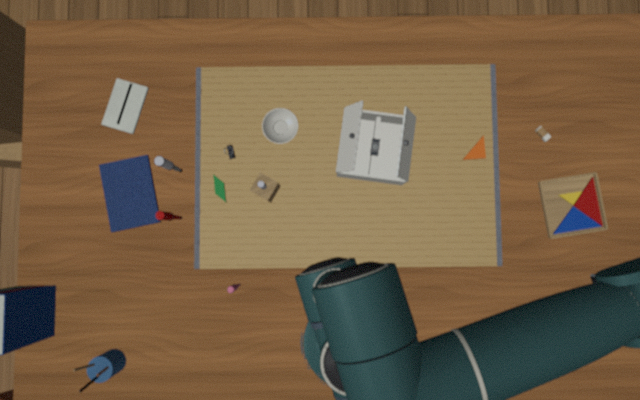

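The scene view shows four gauge-like tools: grey in the stand (403,200), a larger grey one (508,190), red (473,175) and pink (386,157). The top view has the same four at (262,185), (160,162), (160,215) and (232,288). The one meant is the grey one in the stand: it is neither pink nor red, and is the smaller of the two greys. The cabinet is at (290,280) in the scene view and (376,145) in the top view. Next I'll confirm this with one enlarged crop.

Run:
```python
import cv2,numpy as np
s=cv2.imread("pics/scene0.png");t=cv2.imread("pics/top0.png")
def c(im,x,y,w,h):return cv2.resize(im[y:y+h,x:x+w],(400,300),interpolation=cv2.INTER_CUBIC)
cv2.imwrite("pics/crop1.png",np.vstack([np.hstack([c(s,360,180,80,60),c(t,230,160,80,60)]),np.hstack([c(s,230,205,128,96),c(t,325,95,100,75)])]))
```

```text
(no output)
```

View pics/crop1.png

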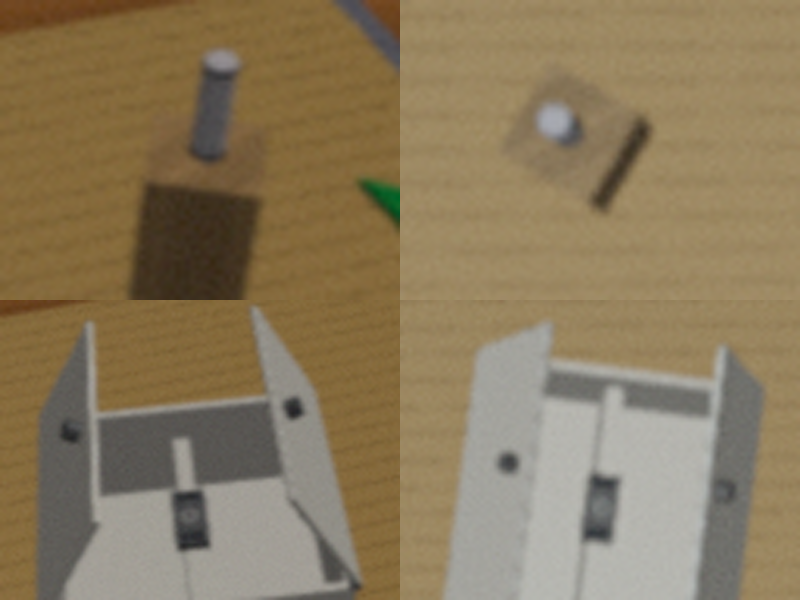

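The crop confirms it: the small grey gauge stands in the stand, with its cap at scene (404,192) and top (261,184). The mark is at scene (290.5,274) and top (375,147). Next I'll turn these pixels into positions.

```bash
cat > h.py <<'E'
from bench import *
import numpy as np
from scipy.spatial.transform import Rotation as R
def rot(q): return R.from_quat([q[1],q[2],q[3],q[0]])
def ray(c,u,v,z):
    p=camera_params(c);d=rot(p["orientation"]).apply([(u-p["cx"])/p["fx"],(v-p["cy"])/p["fy"],1]);o=np.array(p["xyz"])
    return o+d*(z-o[2])/d[2]
def proj(c,X):
    p=camera_params(c);q=rot(p["orientation"]).inv().apply(np.array(X)-p["xyz"]);return p["cx"]+p["fx"]*q[0]/q[2],p["cy"]+p["fy"]*q[1]/q[2]
def delta(pos,yaw):
    "target TCP pos, tool-down with tool-y heading yaw -> deltas from measured pose"
    s=read_state();r=rot(s["eef_rot"])
    y=np.array([np.cos(yaw),np.sin(yaw),0]);z=np.array([0,0,-1.]);T=R.from_matrix(np.c_[np.cross(y,z),y,z])
    print("delta",np.round(r.inv().apply(np.array(pos)-s["eef_pos"])/.3,4),np.round((r.inv()*T).as_rotvec()/(np.pi/2),4))
E
python3 - <<'E'
from h import *
r=lambda *a:np.round(ray(*a),4)
print("cap",r("scene",404.1,192.2,.145),r("top",261.0,183.9,.145))
print("mark",r("scene",290.4,274,.072),r("top",375.1,146.9,.072))
# stand top corners (top) : left, top, right
for u,v in((500,147),(556,67),(650,118)):print("stand",r("top",(u-400)/5+230,v/5+160,.085))
a=r("top",(613-400)/4+325,(388-300)/4+95,.06);b=r("top",(580-400)/4+325,(598-300)/4+95,.06);print("part",a,b,np.degrees(np.arctan2(*(a-b)[1::-1])))
for n,u,v in(("L",552,322),("R",722,345)):print(n,r("top",(u-400)/4+325,(v-300)/4+95,.18))
for n,u,v in(("L",90,322),("L2",97,522),("R",253,308)):print(n,r("scene",u*.32+230,(v-300)*.32+205,.18))
E
```

```text
cap [0.4556 0.2445 0.145 ] [0.4586 0.2419 0.145 ]
mark [ 0.573  -0.0801  0.072 ] [ 0.5717 -0.08    0.072 ]
stand [0.4499 0.2819 0.085 ]
stand [0.4957 0.2498 0.085 ]
stand [0.4657 0.1958 0.085 ]
part [ 0.663  -0.0921  0.06  ] [ 0.5074 -0.0652  0.06  ] -9.80829980522323
L [ 0.6775 -0.0378  0.18  ]
R [ 0.6605 -0.1517  0.18  ]
L [ 0.4718 -0.1229  0.18  ]
L2 [ 0.6585 -0.1504  0.18  ]
R [ 0.4899 -0.0079  0.18  ]
```

Run:
```python
from h import *
y=np.radians(-10)
delta((.335,-.2,.32),y);delta((.457,.243,.26),y)
```

```text
delta [ 0.8386 -1.256  -0.338 ] [-0.     -0.     -0.6777]
delta [ 1.7041 -2.5196 -0.1379] [-0.     -0.     -0.6777]
```

Emit:
drive_tool:
  deltas: "0.66 -1 -0.33 0 0 -0.68;0.66 -1 -0.33 0 0 -0.68;0.66 -1 -0.33 0 0 -0.68;0.66 -1 -0.33 0 0 -0.68;0.66 -1 -0.33 0 0 -0.68;0.66 -1 -0.33 0 0 -0.68;0.66 -1 -0.33 0 0 -0.68;0.66 -1 -0.33 0 0 -0.68;0.66 -1 -0.33 0 0 -0.68;0.66 -1 -0.33 0 0 -0.68;0.66 -1 -0.33 0 0 -0.68"

```text
time: 2.2
eef_pos: [0.3091, -0.2907, 0.3171]
eef_rot: [-0.0, 0.765, 0.644, -0.0]
contact_force: [-0.2, -0.5, -0.5]
width: 0.998
grip_force: 0.0
```

Run:
```python
from h import *
y=np.radians(-10)
print(read_state()["eef_pos"],read_state()["qpos"])
delta((.457,.243,.26),y)
```

```text
[ 0.30913318 -0.29065498  0.31710727] [-8.14605121e-01 -4.45827467e-01  1.77861609e+00 -1.84430716e-04
  1.80955916e+00 -6.42762380e-01]
delta [1.8369 0.1815 0.1908] [-0.0005 -0.0002  0.0017]
```

Emit:
drive_tool:
  deltas: "1 0.1 0 0 0 0;1 0.1 0 0 0 0;1 0.1 0 0 0 0;1 0.1 0 0 0 0;1 0.1 0 0 0 0;1 0.1 0 0 0 0;1 0.1 0 0 0 0;1 0.1 0 0 0 0;1 0.1 0 0 0 0"

```text
time: 3.1
eef_pos: [0.39, -0.0007, 0.3172]
eef_rot: [-0.0, 0.765, 0.644, -0.0]
contact_force: [0.6, -0.1, 0.8]
width: 1.001
grip_force: 0.0
```

Emit:
drive_tool:
  deltas: "0.837 0.08 0.19 0 0 0;0.837 0.08 0.19 0 0 0;0.837 0.08 0.19 0 0 0;0.837 0.08 0.19 0 0 0;0.837 0.08 0.19 0 0 0;0.837 0.08 0.19 0 0 0;0.837 0.08 0.19 0 0 0;0.837 0.08 0.19 0 0 0;0.837 0.08 0.19 0 0 0"

```text
time: 4.0
eef_pos: [0.4567, 0.2421, 0.2614]
eef_rot: [0.0, 0.766, 0.643, 0.001]
contact_force: [-0.3, 0.2, -1.1]
width: 0.999
grip_force: 0.0
```

Run:
```python
from h import *
y=np.radians(-10)
print(read_state()["eef_pos"],read_state()["qpos"])
delta((.457,.243,.123),y)
```

```text
[0.45666265 0.24205939 0.26137559] [ 4.38165396e-01 -2.40282514e-01  1.71307963e+00 -1.99000689e-04
  1.66769418e+00  6.11466720e-01]
delta [3.100e-03 1.000e-04 4.613e-01] [ 0.0006 -0.0003  0.0008]
```

Emit:
drive_tool:
  deltas: "0 0 0.16 0 0 0;0 0 0.3 0 0 0;0 0 0.4 0 0 0;0 0 0.46 0 0 0;0 0 0.46 0 0 0"
  fingers: 0.3

```text
time: 4.5
eef_pos: [0.4555, 0.2422, 0.1208]
eef_rot: [-0.0, 0.765, 0.644, -0.001]
contact_force: [-0.1, 0.0, 0.1]
width: 0.702
grip_force: 0.0
```

Emit:
drive_tool:
  deltas: "0 0 0 0 0 0;0 0 0 0 0 0;0 0 0 0 0 0;0 0 0 0 0 0;0 0 0 0 0 0;0 0 0 0 0 0"
  fingers: 0.7

```text
time: 5.1
eef_pos: [0.4563, 0.2439, 0.1228]
eef_rot: [0.0, 0.765, 0.644, 0.0]
contact_force: [0.0, -0.2, -0.1]
width: 0.303
grip_force: 0.0
```

Run:
```python
from h import *
import cv2
s=read_state();print(s["eef_pos"],s["contact_force"],s["moment"],s["width"])
a=grab_frame("scene");b=grab_frame("top")
c=lambda im,x,y,w,h:cv2.resize(im[y:y+h,x:x+w,::-1],(400,300),interpolation=cv2.INTER_CUBIC)
cv2.imwrite("pics/c2.png",np.hstack([c(a,340,150,120,90),c(b,220,140,100,75)]))
```

```text
[0.45628637 0.243916   0.12276869] [ 0.00818759 -0.2339883  -0.10969794] [ 0.01512947 -0.03219812  0.02596572] 0.3026104400862393
```

View pics/c2.png

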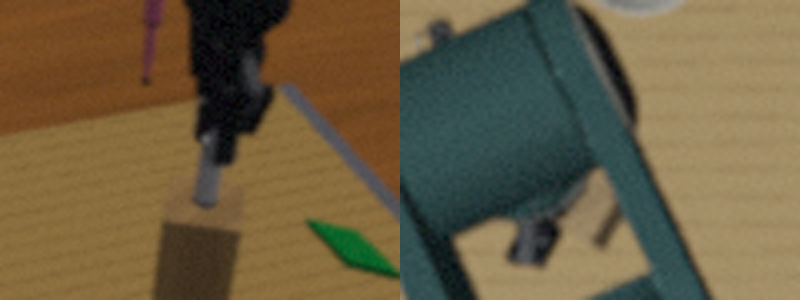

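The handle (crop 208,165) is between the fingers, at the height I wanted above the stand. I'll close the fingers now.

Emit:
drive_tool:
  deltas: "0 0 0 0 0 0;0 0 0 0 0 0;0 0 0 0 0 0;0 0 0 0 0 0;0 0 0 0 0 0;0 0 0 0 0 0"
  fingers: 1

```text
time: 5.8
eef_pos: [0.4564, 0.2439, 0.1228]
eef_rot: [0.0, 0.765, 0.644, 0.0]
contact_force: [2.1, -0.6, 4.5]
width: 0.165
grip_force: 58.6
```

Emit:
drive_tool:
  deltas: "0 0 -0.05 0 0 0;0 0 -0.1 0 0 0;0 0 -0.2 0 0 0;0 0 -0.3 0 0 0;0 0 -0.4 0 0 0;0 0 -0.4 0 0 0;0 0 -0.4 0 0 0;0 0 -0.4 0 0 0"

```text
time: 6.6
eef_pos: [0.4559, 0.2437, 0.2419]
eef_rot: [-0.0, 0.765, 0.644, -0.001]
contact_force: [-0.2, -0.2, -1.6]
width: 0.164
grip_force: 58.7
```

Run:
```python
from h import *
import cv2
s=read_state();print(s["eef_pos"],s["contact_force"],s["moment"],s["width"])
for n in("gauge_tip","gauge_grip"):
  for c in("scene","top"):print(n,c,[(np.round(d["xyz"],3).tolist(),round(d["confidence"],2)) for d in boxes_of(n,c)[:4]])
a=grab_frame("scene")
cv2.imwrite("pics/full3.png",a[:,:,::-1])
cv2.imwrite("pics/c3.png",cv2.resize(a[100:240,330:490,::-1],(640,560),interpolation=cv2.INTER_CUBIC))
```

```text
[0.45592007 0.24369526 0.24187615] [-0.17943325 -0.22050057 -1.58855059] [ 0.01527164  0.02615498 -0.04592249] 0.1636321738792348
gauge_tip scene [([0.528, 0.498, 0.01], 0.56)]
gauge_tip top [([0.557, -0.151, 0.151], 0.4)]
gauge_grip scene [([0.525, 0.5, 0.13], 0.73), ([0.38, 0.504, 0.121], 0.71), ([0.462, 0.235, 0.116], 0.56), ([0.18, 0.323, 0.089], 0.53)]
gauge_grip top [([0.518, 0.498, 0.155], 0.74), ([0.173, 0.326, 0.117], 0.38)]
```

View pics/c3.png

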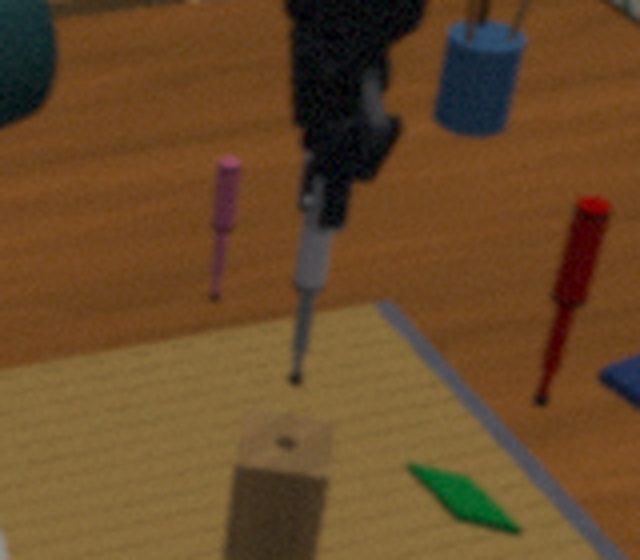

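The gauge is out of the stand. Its foot shows at scene pixel (403.8,194.8), the lower end of the handle at (407.8,171.8) and the empty hole at (401.5,210.5). I'll check how upright it is and work out where the foot is.

Run:
```python
from h import *
r=lambda *a:np.round(ray(*a),4)
print("tip",r("scene",403.6,194.6,.1341),"hbot",r("scene",407.6,171.6,.2041),"hole",r("scene",401.4,210.3,.085))
# vertical through tip ray: predicted handle bottom pixel
t=ray("scene",403.6,194.6,.1341);print(proj("scene",t+[0,0,.07]))
y=np.radians(-10)
delta((.572,-.080,.33),y)
```

```text
tip [0.4515 0.2466 0.1341] hbot [0.452  0.2475 0.2041] hole [0.4541 0.2457 0.085 ]
(np.float64(407.17538711098643), np.float64(171.55913319751232))
delta [-0.998   0.564  -0.2933] [-0.0005  0.0003  0.0023]
```

Emit:
drive_tool:
  deltas: "0 0 -0.16 0 0 0;0 0 -0.32 0 0 0;-0.15 0.09 -0.32 0 0 0;-0.3 0.17 -0.32 0 0 0;-0.45 0.26 -0.32 0 0 0;-0.6 0.34 -0.32 0 0 0;-0.75 0.43 -0.32 0 0 0;-0.88 0.5 -0.32 0 0 0;-0.96 0.55 -0.32 0 0 0;-1 0.564 -0.32 0 0 0;-1 0.564 -0.32 0 0 0;-1 0.564 -0.32 0 0 0"

```text
time: 8.05
eef_pos: [0.5718, -0.0799, 0.3385]
eef_rot: [-0.0, 0.765, 0.644, 0.0]
contact_force: [-0.1, -0.4, -0.9]
width: 0.167
grip_force: 59.0
```

Run:
```python
from h import *
import cv2
s=read_state();print(s["eef_pos"],s["contact_force"],s["moment"],s["qpos"])
a=grab_frame("scene");b=grab_frame("top")
c=lambda im,x,y,w,h:cv2.resize(im[y:y+h,x:x+w,::-1],(400,500),interpolation=cv2.INTER_CUBIC)
cv2.imwrite("pics/c4.png",np.hstack([c(a,230,180,128,160),c(b,325,75,88,110)]))
delta((.572,-.080,.33),np.radians(-10))
```

```text
[ 0.5717764  -0.07993333  0.33852465] [-0.06712003 -0.44276723 -0.86693186] [ 0.04549046  0.00991322 -0.017357  ] [-1.83229197e-01 -1.02538697e-01  1.46919727e+00  2.89154117e-04
  1.77525789e+00 -1.23834692e-02]
delta [-0.0018  0.0011  0.0295] [ 0.0002 -0.0001  0.0031]
```

View pics/c4.png

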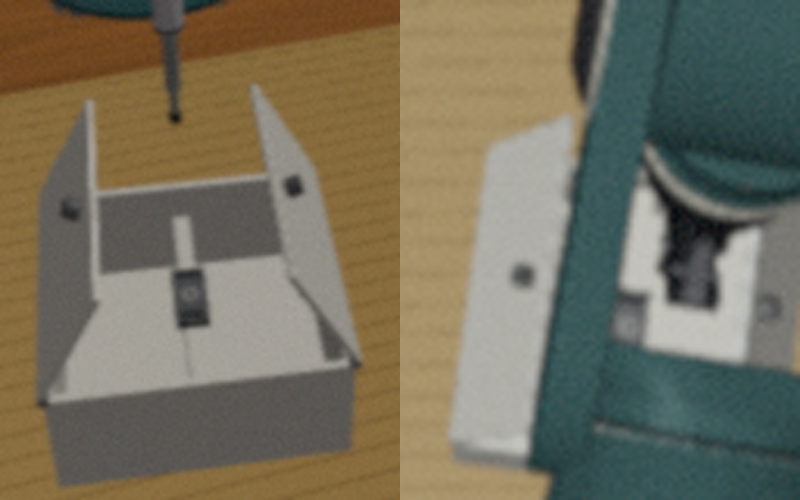

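The doors are unmoved. The foot is at crop (175,117), which is scene (286,217.4), above the gap. The mark is at crop (190,294), which is scene (290.8,274.1).

Run:
```python
from h import *
r=lambda *a:np.round(ray(*a),4)
print(r("scene",285.9,217.3,.2298),r("scene",290.6,274,.072))
print(proj("scene",(.5718,-.0799,.2298)))
```

```text
[ 0.5659 -0.0799  0.2298] [ 0.5731 -0.0797  0.072 ]
(np.float64(286.5557783735968), np.float64(219.1413405514944))
```

Emit:
drive_tool:
  deltas: "0 0 0.08 0 0 0;0 0 0.16 0 0 0;0 0 0.24 0 0 0;0 0 0.32 0 0 0;0 0 0.4 0 0 0;0 0 0.45 0 0 0;0 0 0.475 0 0 0;0 0 0.475 0 0 0;0 0 0.475 0 0 0"

```text
time: 9.05
eef_pos: [0.5723, -0.0804, 0.1972]
eef_rot: [0.0, 0.765, 0.644, 0.0]
contact_force: [-0.1, 1.1, -1.0]
width: 0.162
grip_force: 59.0
```

Run:
```python
from h import *
import cv2
s=read_state();print(s["eef_pos"],s["contact_force"],s["moment"])
a=grab_frame("scene")
cv2.imwrite("pics/c5.png",cv2.resize(a[215:305,235:355,::-1],(800,600),interpolation=cv2.INTER_CUBIC))
```

```text
[ 0.57232456 -0.08043478  0.19724635] [-0.05394159  1.06814095 -1.02241794] [ 8.55121276e-05  4.47926688e-03 -7.77147364e-02]
```

View pics/c5.png

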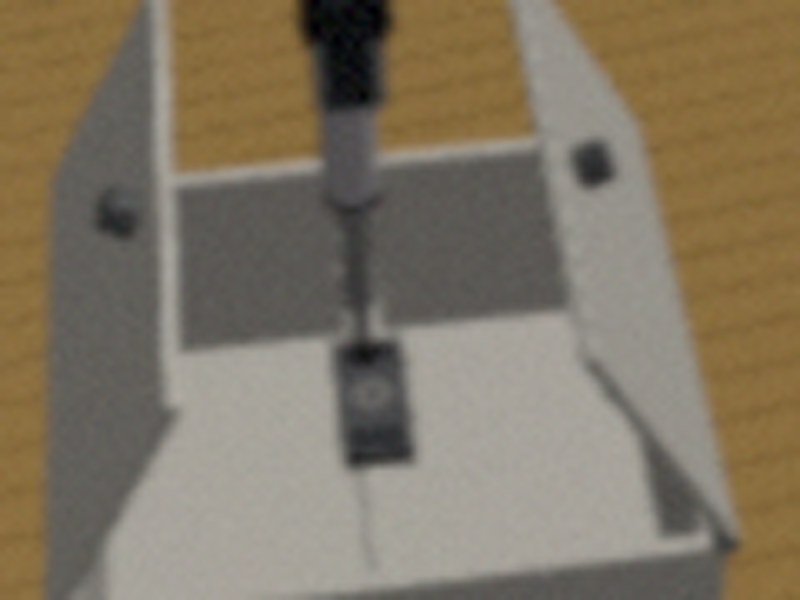

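Run:
```python
from h import *
r=lambda *a:np.round(ray(*a),4)
m=ray("scene",290.4,274.3,.072);print("mark",m)
for z in(.0885,.0925):print(r("scene",289.5,267.7,z))
for h in(.0125,.0165,.0205):print(h,proj("scene",m+[0,0,h]))
print(proj("scene",(.5723,-.0804,.1585)),proj("scene",(.5723+.009,-.0804,.1585)))
```

```text
mark [ 0.57382211 -0.08032594  0.072     ]
[ 0.5693 -0.0805  0.0885]
[ 0.573  -0.0811  0.0925]
0.0125 (np.float64(290.12736893779237), np.float64(270.4193724325079))
0.0165 (np.float64(290.0391251070934), np.float64(269.16331070829176))
0.0205 (np.float64(289.95038856088365), np.float64(267.9002356768653))
(np.float64(288.21165764138453), np.float64(245.5096792877335)) (np.float64(289.19295278195176), np.float64(248.42516162942144))
```

Emit:
drive_tool:
  deltas: "0 0 0.02 0 0 0;0 0 0.04 0 0 0;0 0 0.045 0 0 0;0 0 0.045 0 0 0;0 0 0.045 0 0 0"

```text
time: 9.6
eef_pos: [0.572, -0.0806, 0.1827]
eef_rot: [0.0, 0.765, 0.644, 0.0]
contact_force: [-0.1, -0.2, -1.8]
width: 0.161
grip_force: 59.0
```

Emit:
drive_tool:
  deltas: "0 0 0.007 0 0 0;0 0 0.007 0 0 0;0 0 0.007 0 0 0;0 0 0.007 0 0 0"

```text
time: 10.0
eef_pos: [0.572, -0.0806, 0.1806]
eef_rot: [0.0, 0.765, 0.644, 0.0]
contact_force: [-0.2, 0.8, -1.3]
width: 0.166
grip_force: 59.0
```

Emit:
drive_tool:
  deltas: "0 0 0.007 0 0 0;0 0 0.007 0 0 0;0 0 0.007 0 0 0;0 0 0.007 0 0 0"

```text
time: 10.4
eef_pos: [0.572, -0.0805, 0.1784]
eef_rot: [-0.0, 0.765, 0.644, -0.0]
contact_force: [0.3, -0.4, -0.7]
width: 0.164
grip_force: 59.0
```

Run:
```python
from h import *
import cv2
F=[];P=[]
for i in range(4):
    a=grab_frame("scene");s=read_state();F.append(s["contact_force"]);P.append(s["eef_pos"])
print(np.mean(F,0),np.mean(P,0))
cv2.imwrite("pics/c6.png",cv2.resize(a[215:305,235:355,::-1],(800,600),interpolation=cv2.INTER_CUBIC))
```

```text
[ 0.09952825  0.46028238 -0.53449385] [ 0.57200423 -0.08056469  0.17845016]
```

View pics/c6.png

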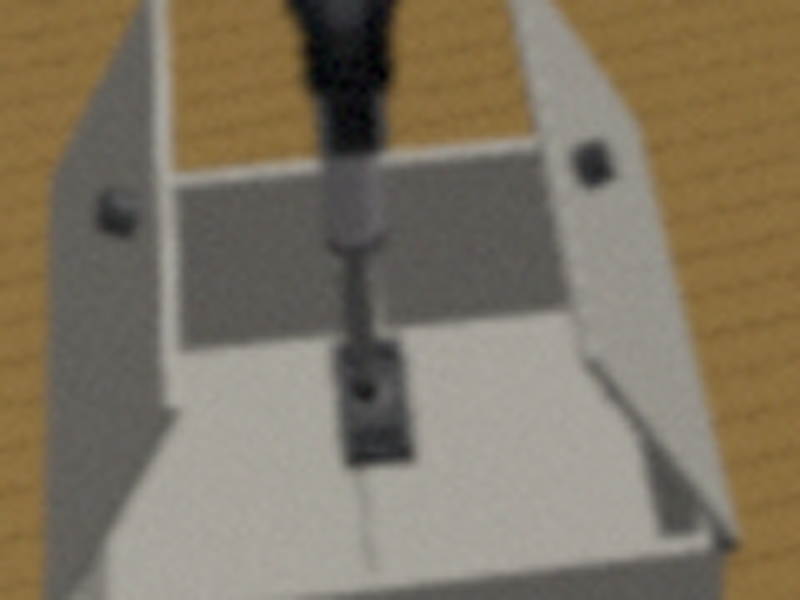

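The foot is at crop (366,389) and the mark at (370,396), so it is within about 1 mm sideways. Any contact is light or absent so far. I'll lift 3 mm, shift 1 mm, and take the free-air force baseline there.

Emit:
drive_tool:
  deltas: "0 0 -0.01 0 0 0;0.004 0.003 -0.015 0 0 0;0.004 0.003 -0.015 0 0 0;0.004 0.003 -0.015 0 0 0"

```text
time: 11.0
eef_pos: [0.5731, -0.0795, 0.183]
eef_rot: [0.0, 0.765, 0.644, 0.0]
contact_force: [0.4, -0.7, -0.9]
width: 0.164
grip_force: 59.0
```

```bash
cat > avg.py <<'E'
from h import *
import cv2,sys
F=[];P=[];A=[]
for i in range(int(sys.argv[1])):
    A.append(grab_frame("scene"));s=read_state();F.append(s["contact_force"]);P.append(s["eef_pos"])
F=np.array(F);print(s["time"],"F",F.mean(0).round(3),"sd",F.std(0).round(2),"P",np.mean(P,0).round(5))
a=np.mean(A,0).astype(np.uint8);cv2.imwrite(f"pics/{sys.argv[2]}.png",cv2.resize(a[215:305,235:355,::-1],(800,600),interpolation=cv2.INTER_CUBIC))
E
python3 avg.py 16 a0
```

```text
11.8 F [ 0.102  0.033 -0.88 ] sd [0.39 0.52 0.34] P [ 0.57307 -0.07954  0.18287]
```

Emit:
drive_tool:
  deltas: "0 0 0.015 0 0 0;0 0 0.02 0 0 0;0 0 0.02 0 0 0;0 0 0.02 0 0 0"

```text
time: 12.2
eef_pos: [0.5731, -0.0795, 0.1768]
eef_rot: [-0.0, 0.765, 0.644, -0.0]
contact_force: [-0.0, -0.9, -1.3]
width: 0.167
grip_force: 59.0
```

```bash
python3 avg.py 16 a1
```

```text
13.0 F [ 0.027  0.022 -1.029] sd [0.52 0.48 0.34] P [ 0.5731  -0.07954  0.17695]
```

Emit:
drive_tool:
  deltas: "0 0 0.005 0 0 0;0 0 0.01 0 0 0;0 0 0.01 0 0 0;0 0 0.01 0 0 0"

```text
time: 13.4
eef_pos: [0.5731, -0.0795, 0.174]
eef_rot: [0.0, 0.765, 0.644, 0.0]
contact_force: [0.6, -0.5, 0.4]
width: 0.168
grip_force: 59.1
```

```bash
python3 avg.py 16 a2
```

```text
14.2 F [ 0.529 -0.148  0.73 ] sd [0.55 0.45 0.47] P [ 0.57311 -0.07954  0.17395]
```

View pics/a2.png

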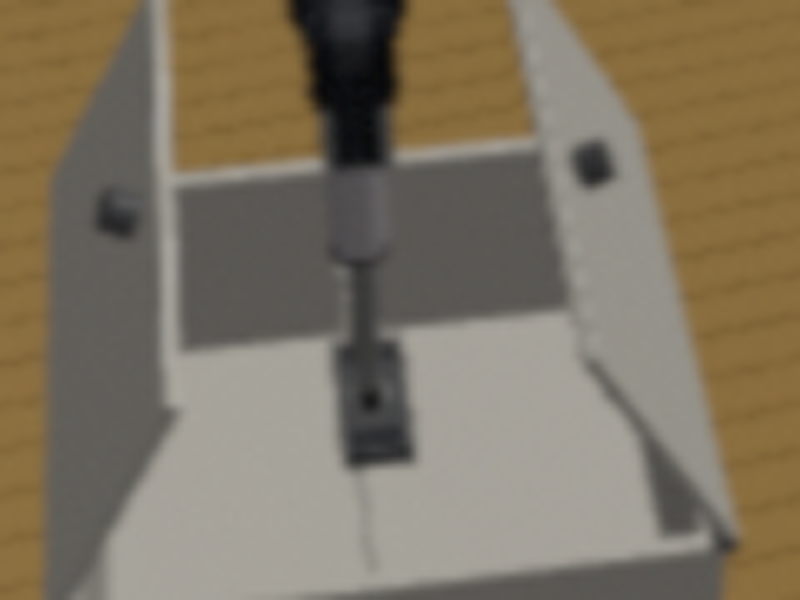

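Run:
```python
from h import *
import cv2
g0=cv2.cvtColor(cv2.imread("pics/scene0.png"),cv2.COLOR_BGR2GRAY).astype(float)
f3=cv2.cvtColor(cv2.imread("pics/full3.png"),cv2.COLOR_BGR2GRAY).astype(float)
g0=(g0+f3)/2
a=np.mean([cv2.cvtColor(grab_frame("scene"),cv2.COLOR_RGB2GRAY) for _ in range(6)],0)
sl=np.s_[266:286,283:299]
print("cols",283,"rows",266);print(g0[sl].astype(int));print((a)[sl].astype(int))
for X in((.5731,-.0795,.072),(.5731,-.0795,.076)):print(proj("scene",X))
```

```text
cols 283 rows 266
[[145 129 110  99  95  98  93  88  81  77  77  97 133 156 159 157]
 [151 127  93  68  59  57  54  49  46  47  56  82 123 150 159 159]
 [152 127  90  63  50  48  50  51  48  52  56  73 108 142 156 158]
 [154 130  91  67  57  56  63  64  64  65  63  73 103 138 155 159]
 [153 129  95  72  66  66  67  72  70  68  68  78 103 137 155 159]
 [153 136 101  77  67  72  77  80  80  76  73  78 103 137 154 161]
 [156 140 108  80  73  83  90  92  93  92  84  79  99 134 153 160]
 [156 148 118  86  83  92  95  88  93  95  89  77  95 131 154 160]
 [158 151 120  87  82  93  97  90  92  96  86  77  93 128 152 160]
 [159 151 119  82  79  87  94  94  94  88  81  72  86 121 152 159]
 [159 152 125  86  72  75  84  83  83  77  72  73  79 113 142 157]
 [159 152 125  87  73  68  70  72  72  69  69  69  78 105 138 156]
 [159 153 125  93  69  65  69  63  64  64  62  61  72 103 138 154]
 [159 153 127  91  66  60  55  54  53  49  47  51  68 101 136 154]
 [161 154 129  95  63  50  45  47  45  45  46  47  62  96 131 155]
 [159 153 137 100  70  50  46  50  51  47  47  50  63  88 130 154]
 [159 156 
[... 1025 characters left out ...]
  66  67  69  70  69  78 105 141 158]
 [162 156 130  93  72  68  67  67  64  66  64  64  75 106 141 158]
 [163 158 130  94  69  58  56  56  53  53  51  52  68 104 139 158]
 [164 156 133  93  66  51  48  47  47  44  46  50  63  97 137 158]
 [162 159 138 102  70  51  47  52  53  49  50  52  60  89 132 158]
 [164 159 143 108  72  54  52  57  60  57  53  49  51  75 127 157]
 [164 162 151 115  68  44  43  47  50  51  55  58  61  81 129 157]
 [163 163 154 122  83  65  68  79  86  93  99 104 110 117 141 159]
 [162 163 159 143 122 110 119 135 145 149 150 152 153 153 157 161]]
(np.float64(290.6891555609342), np.float64(273.9817515717386))
(np.float64(290.6032960376258), np.float64(272.7474003266811))
```

Measured numerically, the foot sits about 1.5–2 mm too far in +x from the mark's centre. I'll lift it clear, shift it back 1.5 mm, and press to half-way (TCP z about 0.1693).

Emit:
drive_tool:
  deltas: "0 0 -0.015 0 0 0;0 -0.002 -0.02 0 0 0;0 -0.005 -0.02 0 0 0;0 -0.005 -0.02 0 0 0;0 -0.005 -0.01 0 0 0;0 -0.005 -0.004 0 0 0;0 -0.005 0 0 0 0;0 -0.005 0.004 0 0 0;0 -0.005 0.008 0 0 0;0 -0.005 0.012 0 0 0;0 -0.005 0.0155 0 0 0;0 -0.005 0.0155 0 0 0"

```text
time: 15.7
eef_pos: [0.5716, -0.0793, 0.1692]
eef_rot: [0.0, 0.765, 0.644, 0.0]
contact_force: [0.4, -0.3, 2.6]
width: 0.169
grip_force: 59.1
```

```bash
python3 avg.py 20 a3
python3 - <<'E'
from h import *
import cv2
a=np.mean([cv2.cvtColor(grab_frame("scene"),cv2.COLOR_RGB2GRAY) for _ in range(4)],0)
print((a)[270:280,286:296].astype(int))
E
```

```text
16.7 F [ 0.606 -0.119  1.483] sd [0.58 0.54 0.64] P [ 0.57163 -0.07928  0.1693 ]
[[ 74  67  63  60  59  66  72  71  77 106]
 [ 78  71  64  60  62  69  74  75  78 106]
 [ 82  73  63  55  57  66  81  81  79 101]
 [ 86  78  66  47  44  52  79  88  82  97]
 [ 86  77  65  41  26  45  76  85  81  94]
 [ 86  72  65  47  41  55  73  77  76  91]
 [ 88  72  68  64  66  72  71  73  72  82]
 [ 91  73  70  71  70  73  71  70  71  79]
 [ 93  72  67  68  67  66  65  63  65  74]
 [ 92  68  60  56  56  54  53  51  52  69]]
```

View pics/a3.png

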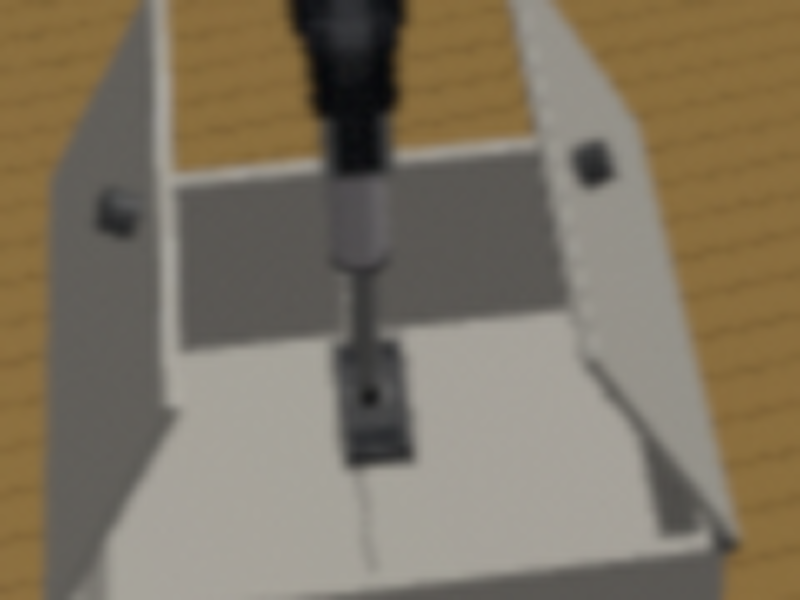

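The foot is on the mark at crop (369,396) and the doors are where they were. The spring force is about 2.4 N, so the plunger is 6–7 mm of 14 mm in. Handing in.

```bash
python3 -c "
from bench import *
print(hand_in())"
```

```text
the job is handed in; nothing more can be done
None
```

I handed the job in with the gauge still gripped and upright, its foot on the round mark to within about 1 mm, and the plunger about half-way in (roughly 6–7 mm of 14 mm, at about 2.4 N). The doors look unmoved in the pictures, I touched nothing else on the mat, and the clock read about 17 s of the 48 s allowed; no verdict came back.

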